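# Load the analyser rack in reverse order

### The arm

A 7-joint arm with a two-finger parallel gripper is mounted at the origin on the work surface. World frame = base frame: x ahead of the robot, y to its left, z up, the work surface at z = 0. Lengths are in mm, angles in rad, forces in N, time in s.
With the tool pointing down it reaches from about 400 to 875 mm from the base axis. Payload 19.3 kg.
Tool frame: the origin (TCP) lies between the finger pads; the fingertips stand 25 mm ahead of it and the grasp point (between the pads) lies 6 mm ahead of it (env.nose_length is the distance from the TCP to the fingertips, in mm); z points along the fingers, y is the line along which they close (so a half turn about z gives the same grasp; the last joint's range is limited). The gripper opens to 85 mm and grips with 20 to 120 N. Pads are 22 mm wide; open, the fingers measure 114 mm over their backs; the gripper's body (76 mm by 85 mm) begins 54 mm behind the grasp point. The pads swing forward as they close: fully open they stand 13 mm farther back than shut.
Start: joints at [1.109, 0.521, -0.036, 1.599, 0.021, 1.021, -0.113], TCP at [238.63, -577.643, 256.291] pointing down, gripper open.
Joint ranges: [-2.91, 2.91], [-0.3, 2.13], [-1.5, 1.42], [0.17, 2.43], [-1.26, 4.41], [0.16, 1.93], [-2.52, 2.52]. Speed limits (rad/s): [1.89, 1.89, 2.39, 2.39, 3.01, 3.01, 3.01].

### API

Orientations are given as [roll, pitch, yaw] about the fixed x, y, z axes, in that order (R = Rz(yaw) Ry(pitch) Rx(roll)).
In Python, from rig import env, cams, spotter gives the robot as it stands.
- The arm moves only by the tool drive_tool, never from a script. Its argument "deltas" is one flat list of numbers, 7 for each row, row after row: the shift along the tool's x, y, z scaled (see below), then the turn, a rotation vector about the tool's x, y, z scaled (see below), then the closure, from 0 (fully open) to 1 (shut). A call has 1 to 20 rows; each row shifts and turns the commanded pose from where the row before left it, along the tool's axes as they then stand; what a row does not reach is not made up. The controller multiplies each number of a shift by 0.2 m and each number of a turn by 45 degrees. A row lasts 1/12 s, in which the tool goes at most 41.7 mm and 7.16 degrees, less where a joint would pass 70% of its speed; a pose out of reach is approached as far as the arm can. A call with a number of a shift or a turn outside -1 to 1 is refused whole. A call with a gripper value outside its range is refused whole. The fingers move at their own pace and stop on an object; the grip force is fixed at half the most. Time passes only in rows, so rows that do not move let the fingers close. It gives the time, the measured TCP pose, the force, the opening and the grip force at its end, in the units of the state.
- env.get_obs(): the state, without advancing time (a new reading comes with each control period).
- cams.read_camera(name): name is "side" or "top" or "wrist"; returns the picture (420x560x3 uint8, red, green, blue); there is no depth.
- cams.get_calibration(name): a dict with "fov_y" (degrees; the focal length in pixels is half the picture's height over the tangent of half this angle, whatever the lens; pixels are square), "cx", "cy" (the principal point, pixels), "extrinsics" (4x4, takes a point from camera to world coordinates); the wrist camera has in their place "T_tool_cam" (4x4, takes a point from camera to tool coordinates, whose origin is the TCP and whose axes are the flange's). Camera axes: x right, y down, z forward; pixel columns grow to the right and rows downward; lengths in mm; the calibration is good to about 2 mm. A picture is of the moment at which its call begins: read the wrist's pose just before it. get_calibration takes no time and is no camera call.
- env.sign_off(): hands the job in; it is judged then, once.
Trained networks look in the newest picture that a camera, given by its name, has taken for a name from the list of things; names that differ only in an ending like _2 or _b are one class to them, and where a whole thing is asked for, a point or a joint stands for the part that bears it (a point fixed in the world has none). Each returns a list of dicts, best first, with "score" (0 to 1); they miss things now and then, are a little off and sometimes report something else, mostly with a low value. They report only what shows in the picture. A call takes as long as a camera call.
- spotter.look_for(thing, camera): "extent" ([centre column, centre row, width, height] as shares, 0 to 1, of the picture: columns of its width, rows of its height, round what is visible of it).
The state is a dict: "time_s": time; "joint_positions": joint angles; "qvel": joint speeds; "joint_torque": joint torques, N m; "tool_pos": TCP position; "ee_rot": TCP orientation; "ft_force": force on the tool from outside, world axes, zero at the start; "moment": the same for the moment, N m; "grip_width": finger opening in mm; "grip_force": force on a finger pad.
Only numpy, scipy, OpenCV 4.12 (cv2) and the standard library are available. Lean on these libraries where they do the work, as an engineer would, in place of code of your own. Each camera call takes 0.05 s, during which the arm holds its last target. There are 200 camera calls.

### The job

Move the four reagent bottles from the white carrier into the four pockets of the grey analyser rack in reverse order, counting each row from its purple end block: the bottle that stands next to the carrier's block goes into the pocket farthest from the rack's block, and so on, until the one farthest from the carrier's block stands in the pocket next to the rack's block. Each bottle must stand upright, fully down on the floor of its own pocket and let go; set them down without dropping or tipping any.

Things in the scene. Friction and masses are not known exactly. Their poses are not given: they have to be found in the camera images.
- bottle_red: loose white plastic reagent bottle with a red screw cap and a red label band, about 70 g, 80 mm tall: straight round body 34 mm in diameter from its foot up to 58 mm, sloping shoulder to 64 mm, cap 26 mm in diameter from 64 to 80 mm. Origin: centre of its underside; z up along its axis. Starts upright in the holder of its own colour
- bottle_yellow: loose white plastic reagent bottle with a yellow screw cap and a yellow label band, about 70 g, 80 mm tall: straight round body 34 mm in diameter from its foot up to 58 mm, sloping shoulder to 64 mm, cap 26 mm in diameter from 64 to 80 mm. Origin: centre of its underside; z up along its axis. Starts upright in the holder of its own colour
- bottle_green: loose white plastic reagent bottle with a green screw cap and a green label band, about 70 g, 80 mm tall: straight round body 34 mm in diameter from its foot up to 58 mm, sloping shoulder to 64 mm, cap 26 mm in diameter from 64 to 80 mm. Origin: centre of its underside; z up along its axis. Starts upright in the holder of its own colour
- bottle_blue: loose white plastic reagent bottle with a blue screw cap and a blue label band, about 70 g, 80 mm tall: straight round body 34 mm in diameter from its foot up to 58 mm, sloping shoulder to 64 mm, cap 26 mm in diameter from 64 to 80 mm. Origin: centre of its underside; z up along its axis. Starts upright in the holder of its own colour
- holder_red: fixed red square open cup in the carrier, 50 x 50 mm outside, walls 3 mm thick and 16 mm high, inner floor 3 mm above its underside (bottle stands loosely in it). It stays where it is and so shows where the bottle of its colour stood. Origin: centre of its underside; axes parallel to the carrier's
- holder_yellow: fixed yellow square open cup in the carrier, 50 x 50 mm outside, walls 3 mm thick and 16 mm high, inner floor 3 mm above its underside (bottle stands loosely in it). It stays where it is and so shows where the bottle of its colour stood. Origin: centre of its underside; axes parallel to the carrier's
- holder_green: fixed green square open cup in the carrier, 50 x 50 mm outside, walls 3 mm thick and 16 mm high, inner floor 3 mm above its underside (bottle stands loosely in it). It stays where it is and so shows where the bottle of its colour stood. Origin: centre of its underside; axes parallel to the carrier's
- holder_blue: fixed blue square open cup in the carrier, 50 x 50 mm outside, walls 3 mm thick and 16 mm high, inner floor 3 mm above its underside (bottle stands loosely in it). It stays where it is and so shows where the bottle of its colour stood. Origin: centre of its underside; axes parallel to the carrier's
- carrier: fixed white strip on the bench, left or right of the rack, 62 (x) by 232 mm (y), floor 6 mm thick, rims 12 mm high; purple end block (34 mm high) at its +y end (y = 116 to 130 mm). The four holders stand on its floor in one row at x = 0, y = +84, +28, -28, -84 mm, in an order that varies. Origin: centre of its underside, on the bench; z up
- rack: fixed grey and aluminium rack on the bench, 62 (x) by 230 mm (y), empty at the start; four open-topped pockets in a row, 50 x 50 mm inside, centres at x = 0, y = +84, +28, -28, -84 mm; pocket floors 6 mm and wall tops 24 mm above the bench, walls 6 mm thick. Purple end block (34 mm high) at its +y end (y = 116 to 130 mm). Origin: centre of its underside, on the bench; z up

How it is judged (in metres and radians):
At the end, for the whole second after the job is handed in: All four bottles stand one to a pocket in the rack, in the reverse of the carrier's order counted from the purple blocks: underside 2 to 11 mm above the bench (floor 6 mm), within 15 mm of its pocket's centre in x and y, tilt under 0.12 rad, at rest (0.02 m/s, 0.2 rad/s) and released (z of bottle_red in the frame of rack between 0.002 and 0.011 m and x of bottle_red in the frame of rack between -0.015 and 0.015 m and ((y of holder_red in the frame of carrier between 0.056 and 0.112 m and y of bottle_red in the frame of rack between -0.099 and -0.069 m) or (y of holder_red in the frame of carrier between 0 and 0.056 m and y of bottle_red in the frame of rack between -0.043 and -0.013 m) or (y of holder_red in the frame of carrier between -0.056 and 0 m and y of bottle_red in the frame of rack between 0.013 and 0.043 m) or (y of holder_red in the frame of carrier between -0.112 and -0.056 m and y of bottle_red in the frame of rack between 0.069 and 0.099 m)) and angle between each of bottle_red, bottle_yellow, bottle_green, bottle_blue's own z axis and vertical below 0.12 rad and linear speed of each of bottle_red, bottle_yellow, bottle_green, bottle_blue below 0.02 m/s and angular speed of each of bottle_red, bottle_yellow, bottle_green, bottle_blue below 0.2 rad/s and z of bottle_yellow in the frame of rack between 0.002 and 0.011 m and x of bottle_yellow in the frame of rack between -0.015 and 0.015 m and ((y of holder_yellow in the frame of carrier between 0.056 and 0.112 m and y of bottle_yellow in the frame of rack between -0.099 and -0.069 m) or (y of holder_yellow in the frame of carrier between 0 and 0.056 m and y of bottle_yellow in the frame of rack between -0.043 and -0.013 m) or (y of holder_yellow in the frame of carrier between -0.056 and 0 m and y of bottle_yellow in the frame of rack between 0.013 and 0.043 m) or (y of holder_yellow in the frame of carrier between -0.112 and -0.056 m and y of bottle_yellow in the frame of rack between 0.069 and 0.099 m)) and z of bottle_green in the frame of rack between 0.002 and 0.011 m and x of bottle_green in the frame of rack between -0.015 and 0.015 m and ((y of holder_green in the frame of carrier between 0.056 and 0.112 m and y of bottle_green in the frame of rack between -0.099 and -0.069 m) or (y of holder_green in the frame of carrier between 0 and 0.056 m and y of bottle_green in the frame of rack between -0.043 and -0.013 m) or (y of holder_green in the frame of carrier between -0.056 and 0 m and y of bottle_green in the frame of rack between 0.013 and 0.043 m) or (y of holder_green in the frame of carrier between -0.112 and -0.056 m and y of bottle_green in the frame of rack between 0.069 and 0.099 m)) and z of bottle_blue in the frame of rack between 0.002 and 0.011 m and x of bottle_blue in the frame of rack between -0.015 and 0.015 m and ((y of holder_blue in the frame of carrier between 0.056 and 0.112 m and y of bottle_blue in the frame of rack between -0.099 and -0.069 m) or (y of holder_blue in the frame of carrier between 0 and 0.056 m and y of bottle_blue in the frame of rack between -0.043 and -0.013 m) or (y of holder_blue in the frame of carrier between -0.056 and 0 m and y of bottle_blue in the frame of rack between 0.013 and 0.043 m) or (y of holder_blue in the frame of carrier between -0.112 and -0.056 m and y of bottle_blue in the frame of rack between 0.069 and 0.099 m))); the robot touches nothing.
It fails at once if a bottle is tipped over (past 0.7 rad) (angle between any of bottle_red, bottle_yellow, bottle_green, bottle_blue's own z axis and vertical above 0.7 rad).
It fails at once if a bottle is dropped or thrown (faster than 0.7 m/s while no finger holds it) ((linear speed of bottle_red above 0.7 m/s and contact force between the fingers and bottle_red below 0.05 N) or (linear speed of bottle_yellow above 0.7 m/s and contact force between the fingers and bottle_yellow below 0.05 N) or (linear speed of bottle_green above 0.7 m/s and contact force between the fingers and bottle_green below 0.05 N) or (linear speed of bottle_blue above 0.7 m/s and contact force between the fingers and bottle_blue below 0.05 N)).
It also fails if it takes over 96 s, if anything falls off the work surface, if the arm or the gripper's body presses on something with over 40 N, if the wrist force passes 120 N, or if a joint passes its speed limit or range.

## Working session

There is one attempt and no reset: what is moved stays moved. The work goes in short steps, Python scripts to look and compute and a tool call to move; the robot and the scene stay as the last step left them, time stands still between calls to the robot, and variables do not carry over. Pictures are saved under pics/ and viewed, at most 14 in all, crops included, and the job is handed in when it is done.

Besides the shell and the picture viewer there is one more tool, called as a command line: name --argument value ..., lists and objects as JSON in quotes. drive_tool: Moves the arm, as the interface text tells. Shifts and turns lie within -1 to 1; 1 stands for 0.2 m of shift or 45 degrees of turn. Its arguments: {"type":"object","properties":{"deltas":{"type":"array"}},"required":["deltas"]}

```bash
mkdir -p pics; ls; python3 - <<'E'
from rig import env,cams,spotter
import cv2
o=env.get_obs();print(o)
for n in("side","top","wrist"):
    cv2.imwrite(f"pics/{n}0.png",cams.read_camera(n)[:,:,::-1]); print(n,cams.get_calibration(n))
for n in ("top","side"):
  for t in ["bottle_red","bottle_yellow","bottle_green","bottle_blue","carrier","rack"]:
    r=spotter.look_for(t,n)[:1]
    print(n,t,[(round(d['score'],2),[round(a*b) for a,b in zip(d['extent'],(560,420,560,420))]) for d in r])
E
```

```text
pics
{'time_s': 0.0, 'joint_positions': array([ 1.1087966 ,  0.52201215, -0.03634361,  1.59996494,  0.02117233,
        1.02109652, -0.11280575]), 'qvel': array([ 5.83806514e-05,  4.69317771e-04, -7.00083457e-05,  1.11470231e-03,
        8.60224410e-04,  9.13971642e-04,  1.01511101e-03]), 'joint_torque': array([ 9.40766695e-04, -9.27112913e+01,  1.97891459e+00, -3.69939029e+01,
        1.75819342e-02,  8.01481161e-03, -2.88204524e-05]), 'tool_pos': array([ 238.53155088, -577.37817451,  255.74210538]), 'ee_rot': array([-3.14049616e+00,  4.56297594e-05,  3.91782832e-01]), 'ft_force': array([-0.07579974, -0.72609526, -0.52444556]), 'moment': array([-0.02960785,  0.01218543, -0.02107609]), 'grip_force': 0.0, 'grip_width': 85.57451955001338}
side {'fov_y': 44.580139784523055, 'cx': 273.5366446064133, 'cy': 213.0333113426339, 'extrinsics': array([[ 9.90137205e-01, -9.33087103e-02,  1.04507419e-01,
         4.57317650e+02],
       [-1.40100546e-01, -6.57355345e-01,  7.40442967e-01,
        -7.12710328e+02],
       [-3.91268038e-04, -7.47781676e-01, -6.63944585e-01,
         7.00251636e+02],
[... 798 characters left out ...]
      [-4.37733765e-04, -2.71198410e-01,  9.62523366e-01,
        -1.17644818e+02],
       [ 0.00000000e+00,  0.00000000e+00,  0.00000000e+00,
         1.00000000e+00]])}
top bottle_red [(0.63, [120, 206, 25, 18])]
top bottle_yellow [(0.79, [148, 205, 23, 18])]
top bottle_green [(0.79, [204, 203, 21, 23])]
top bottle_blue [(0.87, [176, 203, 19, 17])]
top carrier [(0.7, [158, 207, 124, 28])]
top rack [(0.81, [347, 214, 120, 68])]
side bottle_red [(0.72, [262, 135, 13, 34])]
side bottle_yellow [(0.71, [267, 149, 16, 33])]
side bottle_green [(0.94, [276, 176, 18, 37])]
side bottle_blue [(0.68, [271, 160, 17, 36])]
side carrier [(0.9, [270, 170, 50, 73])]
side rack [(0.85, [301, 308, 109, 129])]
```

View pics/top0.png

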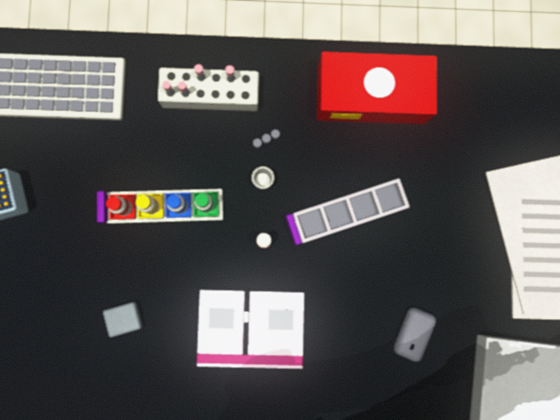

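View pics/side0.png

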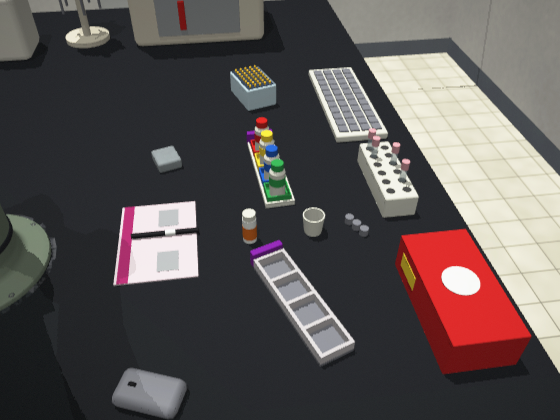

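The row order from the purple block at the carrier's left end (+y) is red (120,206), yellow (148,205), blue (176,203), green (204,203). The rack's block is also at its left end, at (295,229). I'll turn the pixels into positions now.

```bash
cat > h.py <<'E'
import numpy as np,cv2
from rig import env,cams,spotter
from scipy.spatial.transform import Rotation as R
def pose(n,o=None):
    c=cams.get_calibration(n)
    if n!="wrist": return c,c["extrinsics"]
    o=o or env.get_obs(); T=np.eye(4); T[:3,:3]=R.from_euler("xyz",o["ee_rot"]).as_matrix(); T[:3,3]=o["tool_pos"]
    return c,T@c["T_tool_cam"]
def ray(n,uv,z,o=None):
    c,T=pose(n,o); f=210/np.tan(np.radians(c["fov_y"]/2))
    d=T[:3,:3]@np.array([(uv[0]-c["cx"])/f,(uv[1]-c["cy"])/f,1]); p=T[:3,3]
    return (p+d*(z-p[2])/d[2])[:2]
def proj(n,X,o=None):
    c,T=pose(n,o); f=210/np.tan(np.radians(c["fov_y"]/2))
    p=T[:3,:3].T@(np.array(X)-T[:3,3]); return np.array([c["cx"]+f*p[0]/p[2],c["cy"]+f*p[1]/p[2]])
E
python3 - <<'E'
from h import *
im=cv2.imread("pics/top0.png")
g=im.max(2)
for nm,(x0,x1,y0,y1),z in(("carrier",(85,235,180,230),12),("rack",(280,420,170,255),24)):
    m=np.zeros_like(g); m[y0:y1,x0:x1]=(g[y0:y1,x0:x1]>70)*255
    n,l,s,_=cv2.connectedComponentsWithStats(m); k=1+s[1:,4].argmax()
    r=cv2.minAreaRect(np.argwhere(l==k)[:,::-1].astype(np.float32)); b=cv2.boxPoints(r)
    W=np.array([ray("top",p,z) for p in b]); print(nm,s[k],b.round(),W.round(),"sizes",[np.linalg.norm(W[i]-W[i-1]).round() for i in range(4)])
hsv=cv2.cvtColor(im,cv2.COLOR_BGR2HSV)
m=((hsv[...,0]>125)&(hsv[...,0]<160)&(hsv[...,1]>100)&(hsv[...,2]>60)).astype(np.uint8);n,l,s,c=cv2.connectedComponentsWithStats(m)
for i in range(1,n):
    if s[i,4]>40: print("purple",s[i],c[i].round(1),ray("top",c[i],34).round())
for t,u in dict(r=(120,206),y=(148,205),b=(176,203),g=(204,203)).items(): print(t,ray("top",u,60).round(), ray("top",u,89).round())
cv2.imwrite("pics/top0c.png",cv2.resize(im[170:260,85:420],None,fx=2.3,fy=2.3,interpolation=cv2.INTER_CUBIC))
E
```

```text
carrier [  96  188  128   36 4149] [[ 95. 190.]
 [223. 188.]
 [223. 221.]
 [ 96. 224.]] [[606. 342.]
 [619.  84.]
 [550.  81.]
 [538. 337.]] sizes [np.float64(69.0), np.float64(258.0), np.float64(69.0), np.float64(257.0)]
rack [ 285  178  125   67 4015] [[284. 215.]
 [400. 176.]
 [411. 208.]
 [295. 246.]] [[ 565.  -43.]
 [ 652. -278.]
 [ 588. -300.]
 [ 503.  -65.]] sizes [np.float64(66.0), np.float64(251.0), np.float64(67.0), np.float64(249.0)]
purple [ 96 190  11  33 329] [100.7 206.5] [571. 323.]
purple [285 213  17  32 255] [293.  228.9] [537. -60.]
r [570. 278.] [567. 270.]
y [574. 224.] [571. 218.]
b [579. 170.] [576. 166.]
g [581. 116.] [578. 113.]
```

View pics/top0c.png

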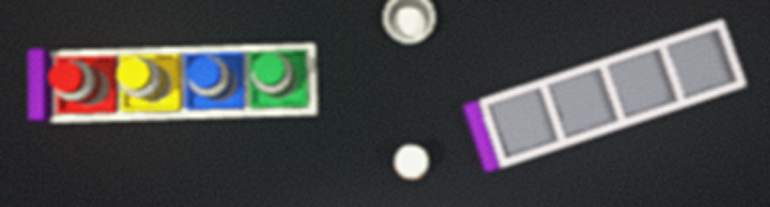

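drive_tool --deltas '[0,0,0,0,0,0.1,0]'

```text
time_s: 0.83
tool_pos: [238.6, -577.7, 256.3]
ee_rot: [3.142, -0.0, 0.315]
ft_force: [0.0, 0.1, 0.0]
grip_width: 85.7
grip_force: 0.0
```

The zoomed crop confirms the carrier order from its block: red, yellow, blue, green. The rack's block is at its left end. I'll go above the carrier for a close look.

drive_tool --deltas '[0,0,0,0,0,-0.15,0,0,0,0,0,0,-0.15,0,0,0,0,0,0,-0.15,0,0,0,0,0,0,-0.15,0,0,0,0,0,0,-0.15,0,0,0,0,0,0,-0.15,0,0,0,0,0,0,-0.15,0,0,0,0,0,0,-0.15,0,0,0,0,0,0,-0.15,0,0,0,0,0,0,-0.15,0,0,0,0,0,0,-0.15,0]'

```text
time_s: 1.75
tool_pos: [238.6, -577.7, 256.3]
ee_rot: [-3.142, 0.0, 1.615]
ft_force: [0.0, -0.2, -0.3]
grip_width: 85.5
grip_force: 0.0
```

drive_tool --deltas '[0.158,0.077,0,0,0,0,0,0.158,0.077,0,0,0,0,0,0.158,0.077,0,0,0,0,0,0.158,0.077,0,0,0,0,0,0.158,0.077,0,0,0,0,0,0.158,0.077,0,0,0,0,0,0.158,0.077,0,0,0,0,0,0.158,0.077,0,0,0,0,0,0.158,0.077,0,0,0,0,0,0.158,0.077,0,0,0,0,0,0.158,0.077,0,0,0,0,0,0.158,0.077,0,0,0,0,0,0,0,0,0,0,0,0]'

```text
time_s: 2.83
tool_pos: [411.2, -186.1, 256.8]
ee_rot: [3.14, -0.001, 1.616]
ft_force: [0.6, 1.0, -0.5]
grip_width: 85.1
grip_force: 0.0
```

```bash
python3 - <<'E'
from h import *
o=env.get_obs(); im=cams.read_camera("wrist"); cv2.imwrite("pics/w1.png",im[:,:,::-1]); np.save("w1.npy",np.r_[o["tool_pos"],o["ee_rot"]]); print(np.load("w1.npy"))
E
```

```text
[ 4.11234367e+02 -1.86076310e+02  2.56826043e+02  3.13963617e+00
 -1.03550100e-03  1.61585354e+00]
```

View pics/w1.png

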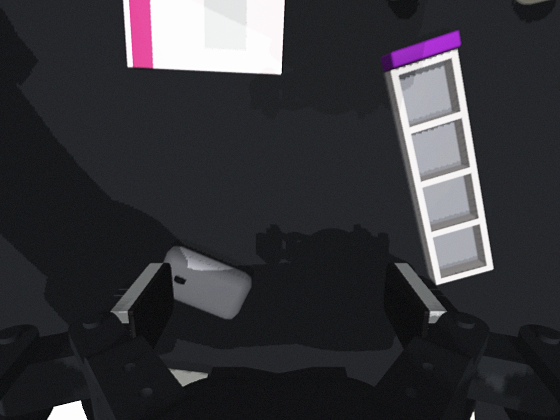

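The wrist picture happens to show the whole rack. The far wall-top corners are at (437,284) and (493,268), and the block-side ones at about (391,73) and (459,52). I'll measure it now and carry on to the carrier.

```bash
python3 - <<'E'
from h import *
v=np.load("w1.npy");o=dict(tool_pos=v[:3],ee_rot=v[3:])
P=[ray("wrist",u,24,o) for u in((437,284),(493,268),(391,73),(459,52))]
print(np.round(P),np.linalg.norm(P[1]-P[0]),np.linalg.norm(P[2]-P[0]),np.linalg.norm(P[3]-P[1]))
from scipy.optimize import least_squares
L=np.array([(-31,-115),(31,-115),(-31,115),(31,115)])
def f(p):
    c,s=np.cos(p[2]),np.sin(p[2]); return (L@np.array([[c,s],[-s,c]])+p[:2]-P).ravel()
r=least_squares(f,[570,-170,.3]);print(r.x,np.round(r.fun,1))
x=r.x;c,s=np.cos(x[2]),np.sin(x[2])
for y in(84,28,-28,-84):print(y,(x[:2]+[-s*y,c*y]).round(1))
E
```

```text
[[ 590. -296.]
 [ 647. -274.]
 [ 511.  -83.]
 [ 571.  -62.]] 61.10289550803293 227.03814477219558 225.3357235190539
[ 5.79817534e+02 -1.78912590e+02  3.48728922e-01] [ 0.1 -1.6  1.2 -2.   0.1  1.6 -1.4  2. ]
84 [ 551.1 -100. ]
28 [ 570.2 -152.6]
-28 [ 589.4 -205.2]
-84 [ 608.5 -257.9]
```

drive_tool --deltas '[0.158,0.071,0,0,0,0,0,0.158,0.071,0,0,0,0,0,0.158,0.071,0,0,0,0,0,0.158,0.071,0,0,0,0,0,0.158,0.071,0,0,0,0,0,0.158,0.071,0,0,0,0,0,0.158,0.071,0,0,0,0,0,0.158,0.071,0,0,0,0,0,0.158,0.071,0,0,0,0,0,0.158,0.071,0,0,0,0,0,0.158,0.071,0,0,0,0,0,0,0.071,0,0,0,0,0,0,0,0,0,0,0,0,0,0,0,0,0,0,0]'

```text
time_s: 4.05
tool_pos: [566.0, 161.8, 255.8]
ee_rot: [-3.141, 0.0, 1.609]
ft_force: [-1.1, -0.2, 0.6]
grip_width: 85.7
grip_force: 0.0
```

```bash
python3 - <<'E'
from h import *
o=env.get_obs(); im=cams.read_camera("wrist"); cv2.imwrite("pics/w2.png",im[:,:,::-1]); np.save("w2.npy",np.r_[o["tool_pos"],o["ee_rot"]]); print(np.load("w2.npy"))
for t in ["bottle_red","bottle_yellow","bottle_green","bottle_blue"]:
    print(t,[(round(d['score'],2),[round(a*b) for a,b in zip(d['extent'],(560,420,560,420))]) for d in spotter.look_for(t,"wrist")[:1]])
E
```

```text
[ 5.65982712e+02  1.61764184e+02  2.55769432e+02 -3.14084377e+00
  2.44129521e-04  1.60871459e+00]
bottle_red [(0.97, [292, 39, 41, 52])]
bottle_yellow [(0.95, [295, 107, 38, 41])]
bottle_green [(0.81, [297, 229, 36, 57])]
bottle_blue [(0.94, [294, 173, 40, 47])]
```

View pics/w2.png

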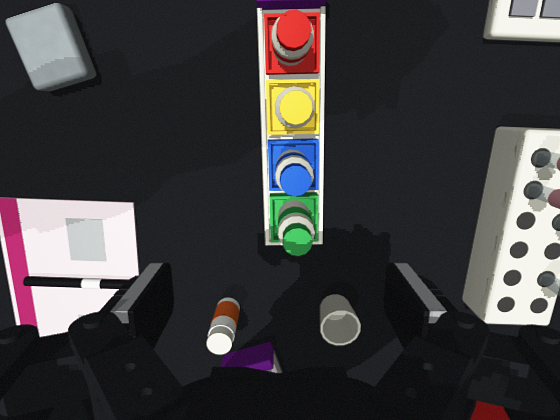

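Wrist view: cap discs are at red (294,29), yellow (295,106), blue (295,180) and green (297,239), with the row running nearly straight up the picture.

```bash
python3 - <<'E'
from h import *
v=np.load("w2.npy");o=dict(tool_pos=v[:3],ee_rot=v[3:])
B={n:ray("wrist",u,89,o) for n,u in dict(r=(294,29),y=(295,106),b=(295,180),g=(297,239)).items()}
Rt=R.from_euler("xyz",v[3:]).as_matrix()
for n,p in B.items(): print(n,p.round(1),"tool xy mm",(Rt.T@np.r_[p-v[:2],0]).round(1))
a=np.array(list(B.values()));d=a[0]-a[3];print(np.linalg.norm(d)/3,-np.arctan2(d[0],d[1]))
for u in((260,75),(326,76),(268,244),(323,243)):print(ray("wrist",u,22 if u[1]<100 else 12,o).round(1))
E
```

```text
r [572.4 284.7] tool xy mm [122.6  11.   -0. ]
y [575.9 230.8] tool xy mm [68.6 12.5 -0. ]
b [578.8 172.9] tool xy mm [10.6 13.3 -0. ]
g [583.2 121.8] tool xy mm [-40.6  15.7  -0. ]
54.4006275783689 0.06621480317704152
[544.9 257.4]
[606.3 258.9]
[557.3  85.5]
[617.  89.]
```

drive_tool --deltas '[-0.105,0.039,0,0,0,-0.01,0,-0.105,0.039,0,0,0,-0.005,0,0,0,0.18,0,0,0,0,0,0,0.18,0,0,0,0,0,0,0.18,0,0,0,0,0,0,0.18,0,0,0,0,0,0,0.12,0,0,0,0,0,0,0.1,0,0,0,0,0,0,0.05,0,0,0,0,0,0,0,0,0,0,0,0,0,0,0,0,0,0,0,0,0,0,0,0,1,0,0,0,0,0,0,1,0,0,0,0,0,0,1,0,0,0,0,0,0,1,0,0,0,0,0,0,1,0,0,0,0,0,0,1]'

```text
time_s: 5.72
tool_pos: [583.4, 120.9, 59.1]
ee_rot: [3.141, 0.0, 1.621]
ft_force: [-2.0, -1.1, 9.3]
grip_width: 32.3
grip_force: 58.8
```

drive_tool --deltas '[0,0,-0.03,0,0,0,1,0,0,-0.06,0,0,0,1,0,0,-0.11,0,0,0,1,0,0,-0.11,0,0,0,1,0,0,-0.11,0,0,0,1,0,0,-0.11,0,0,0,1,0,0,-0.07,0,0,0,1,0,0,0,0,0,0,1]'

```text
time_s: 6.38
tool_pos: [584.3, 121.4, 182.3]
ee_rot: [3.137, -0.001, 1.621]
ft_force: [0.8, 0.2, -0.7]
grip_width: 32.5
grip_force: 59.7
```

```bash
python3 - <<'E'
from h import *
im=cams.read_camera("wrist"); cv2.imwrite("pics/w3.png",im[:,:,::-1])
E
```

```text
(no output)
```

View pics/w3.png

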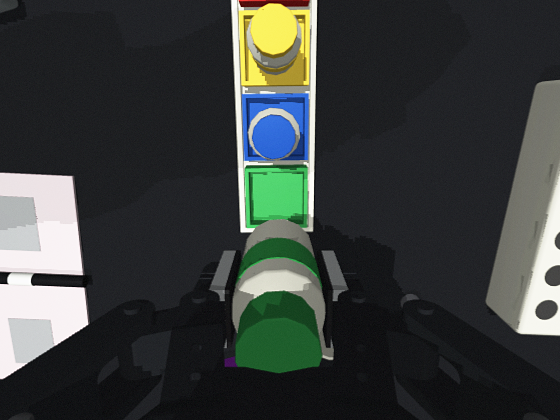

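The bottle hangs upright between the pads, with its cap at (279,332). I'll carry it to the pocket next to the rack's block and check it with the side camera before lowering.

drive_tool --deltas '[0,0,0,0,0,-0.127,1,0,0,0,0,0,-0.127,1,0,0,0,0,0,-0.127,1,-0.05,-0.027,0,0,0,0,1,-0.1,-0.054,0,0,0,0,1,-0.12,-0.065,0,0,0,0,1,-0.12,-0.065,0,0,0,0,1,-0.12,-0.065,0,0,0,0,1,-0.12,-0.065,0,0,0,0,1,-0.12,-0.065,0,0,0,0,1,-0.12,-0.065,0,0,0,0,1,-0.08,-0.043,0,0,0,0,1,-0.04,-0.022,0,0,0,0,1,0,0,0,0,0,0,1,0,0,0,0,0,0,1]'

```text
time_s: 7.68
tool_pos: [549.9, -101.6, 178.2]
ee_rot: [-3.142, -0.001, 1.918]
ft_force: [0.4, 0.3, -0.9]
grip_width: 32.4
grip_force: 59.7
```

```bash
python3 - <<'E'
from h import *
o=env.get_obs();im=cams.read_camera("side")[:,:,::-1]; u=proj("side",o["tool_pos"]).astype(int); print(u,o["tool_pos"],o["ee_rot"])
w=cams.read_camera("wrist")[:,:,::-1]
a=cv2.resize(im[u[1]-90:u[1]+110,max(u[0]-90,0):u[0]+90],None,fx=2.2,fy=2.2)
b=cv2.resize(w,None,fx=.7,fy=.7); c=np.zeros((440,800,3),np.uint8); c[:a.shape[0],:a.shape[1]]=a; c[:294,400:792]=b; cv2.imwrite("pics/s4.png",c)
E
```

```text
[277 200] [ 549.93703051 -101.56013382  178.17318746] [-3.14155433e+00 -5.16119366e-04  1.91837139e+00]
```

View pics/s4.png

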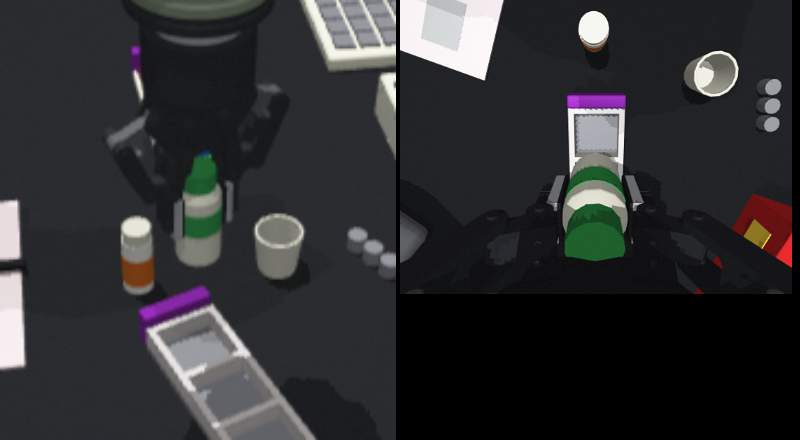

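drive_tool --deltas '[0.01,0.007,0.08,0,0,0,1,0,0,0.12,0,0,0,1,0,0,0.12,0,0,0,1,0,0,0.1,0,0,0,1,0,0,0.07,0,0,0,1,0,0,0.04,0,0,0,1,0,0,0.02,0,0,0,1,0,0,0,0,0,0,1,0,0,0,0,0,0,1]'

```text
time_s: 8.53
tool_pos: [551.2, -99.0, 68.9]
ee_rot: [3.141, 0.0, 1.921]
ft_force: [0.3, -0.0, -1.2]
grip_width: 32.7
grip_force: 59.6
```

drive_tool --deltas '[0,0,0.02,0,0,0,1,0,0,0.015,0,0,0,1,0,0,0.01,0,0,0,1,0,0,0.01,0,0,0,1,0,0,0,0,0,0,1,0,0,0,0,0,0,1]'

```text
time_s: 9.03
tool_pos: [550.7, -99.4, 57.3]
ee_rot: [-3.141, -0.0, 1.92]
ft_force: [0.5, 0.6, -0.9]
grip_width: 32.5
grip_force: 59.6
```

drive_tool --deltas '[0,0,0.008,0,0,0,1,0,0,0,0,0,0,1,0,0,0,0,0,0,1]'

```text
time_s: 9.28
tool_pos: [551.0, -99.4, 56.1]
ee_rot: [3.141, 0.0, 1.92]
ft_force: [-1.6, 0.1, 7.4]
grip_width: 32.2
grip_force: 60.4
```

Contact came at the expected height. I'll release and rise.

drive_tool --deltas '[0,0,0,0,0,0,0.5,0,0,0,0,0,0,0.3,0,0,0,0,0,0,0,0,0,0,0,0,0,0,0,0,0,0,0,0,0,0,0,-0.05,0,0,0,0,0,0,-0.12,0,0,0,0,0,0,-0.18,0,0,0,0,0,0,-0.18,0,0,0,0,0,0,-0.1,0,0,0,0,0,0,0,0,0,0,0]'

```text
time_s: 10.2
tool_pos: [552.5, -99.4, 186.7]
ee_rot: [3.136, 0.003, 1.92]
ft_force: [0.9, 0.0, 0.1]
grip_width: 85.8
grip_force: 0.0
```

```bash
python3 - <<'E'
from h import *
o=env.get_obs();print(o["tool_pos"])
w=cams.read_camera("wrist")[:,:,::-1]; s=cams.read_camera("side")[:,:,::-1]
c=np.hstack([cv2.resize(w,(400,300)),cv2.resize(s[220:370,210:410],(400,300))]); cv2.imwrite("pics/s5.png",c)
E
```

```text
[552.50293902 -99.44414354 186.74099   ]
```

View pics/s5.png

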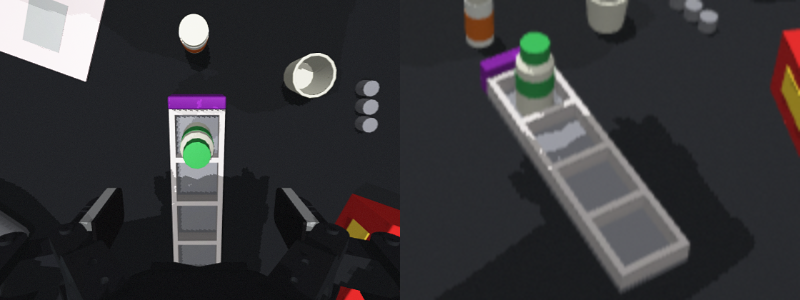

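Green stands upright in the pocket next to the rack's block, within about 3 mm of its centre. Blue is next.

drive_tool --deltas '[0.08,0.038,0,0,0,0,0,0.15,0.0715,0,0,0,0,0,0.15,0.0715,0,0,0,0,0,0.15,0.0715,0,0,0,0,0,0.15,0.0715,0,0,0,0,0,0.15,0.0715,0,0,0,0,0,0.15,0.0715,0,0,0,0,0,0.15,0.0715,0,0,0,0,0,0.08,0.037,0,0,0,0,0,0.03,0.0145,0,0,0,0,0,0,0,0,0,0,0.127,0,0,0,0,0,0,0.127,0,0,0,0,0,0,0.127,0,0,0,0,0,0,0,0,0,0,0,0,0,0,0]'

```text
time_s: 11.55
tool_pos: [576.5, 173.3, 181.2]
ee_rot: [-3.141, 0.001, 1.624]
ft_force: [0.2, 0.0, -0.1]
grip_width: 85.5
grip_force: 0.0
```

```bash
python3 - <<'E'
from h import *
o=env.get_obs();im=cams.read_camera("wrist")[:,:,::-1];print(o["tool_pos"],o["ee_rot"])
hsv=cv2.cvtColor(im,cv2.COLOR_BGR2HSV)
for t in ("bottle_blue","bottle_yellow"):
    d=spotter.look_for(t,"wrist")
    if d: print(t,d[0]["score"],np.round(np.array(d[0]["extent"])*[560,420,560,420]))
for t,X in dict(b=(578.8,173.5,89),y=(575.9,230.2,89)).items():
    u=proj("wrist",X,o);print(t,u); cv2.drawMarker(im,tuple(u.astype(int)),(255,255,255) if t=="b" else (0,0,0),0,16,2)
cv2.imwrite("pics/w6.png",im)
E
```

```text
[576.49503448 173.31914131 181.19085013] [-3.14070139e+00  7.93364898e-04  1.62371190e+00]
bottle_blue 0.69 [284. 208.  50.  70.]
bottle_yellow 0.62 [282. 127.  50.  52.]
b [282.44139864 220.64977785]Traceback (most recent call last):
  File "<stdin>", line 8, in <module>
cv2.error: OpenCV(4.12.0) :-1: error: (-5:Bad argument) in function 'drawMarker'
> Overload resolution failed:
>  - Layout of the output array img is incompatible with cv::Mat
>  - Expected Ptr<cv::UMat> for argument 'img'
```

The detector's cap position (284,222) matches the predicted (282,221). Descending.

drive_tool --deltas '[0,0.015,0.12,0,0,0,0,0,0,0.15,0,0,0,0,0,0,0.15,0,0,0,0,0,0,0.1,0,0,0,0,0,0,0.06,0,0,0,0,0,0,0.02,0,0,0,0,0,0,0.005,0,0,0,0,0,0,0,0,0,0,0,0,0,0,0,0,0,0,0,0,0,0,0,0,1,0,0,0,0,0,0,1,0,0,0,0,0,0,1,0,0,0,0,0,0,1,0,0,0,0,0,0,1,0,0,0,0,0,0,1]'

```text
time_s: 12.95
tool_pos: [579.9, 174.2, 61.2]
ee_rot: [3.141, 0.0, 1.621]
ft_force: [-1.6, -0.5, 8.1]
grip_width: 32.7
grip_force: 59.0
```

drive_tool --deltas '[0,0,-0.03,0,0,0,1,0,0,-0.06,0,0,0,1,0,0,-0.11,0,0,0,1,0,0,-0.11,0,0,0,1,0,0,-0.11,0,0,0,1,0,0,-0.11,0,0,0,1,0,0,-0.07,0,0,0,1,0,0,0,0,0,0,1]'

```text
time_s: 13.62
tool_pos: [580.9, 174.7, 184.7]
ee_rot: [3.137, -0.001, 1.621]
ft_force: [1.2, -0.1, -0.9]
grip_width: 32.5
grip_force: 59.5
```

drive_tool --deltas '[0,0,0,0,0,-0.127,1,0,0,0,0,0,-0.127,1,0,0,0,0,0,-0.127,1,-0.05,-0.02,0,0,0,0,1,-0.1,-0.04,0,0,0,0,1,-0.14,-0.0563,0,0,0,0,1,-0.14,-0.0563,0,0,0,0,1,-0.14,-0.0563,0,0,0,0,1,-0.14,-0.0563,0,0,0,0,1,-0.14,-0.0563,0,0,0,0,1,-0.14,-0.0563,0,0,0,0,1,-0.14,-0.0563,0,0,0,0,1,-0.14,-0.0563,0,0,0,0,1,-0.12,-0.048,0,0,0,0,1,-0.08,-0.032,0,0,0,0,1,-0.04,-0.016,0,0,0,0,1,0,0,0,0,0,0,1,0,0,0,0,0,0,1]'

```text
time_s: 15.12
tool_pos: [569.0, -150.6, 180.7]
ee_rot: [3.142, -0.001, 1.919]
ft_force: [0.3, 0.4, -0.9]
grip_width: 32.7
grip_force: 59.6
```

```bash
python3 - <<'E'
from h import *
o=env.get_obs();im=cams.read_camera("wrist")[:,:,::-1].copy();print(o["tool_pos"],o["ee_rot"])
th=.35;C=np.array([579,-177]);a=np.array([-np.sin(th),np.cos(th)]);b=np.array([np.cos(th),np.sin(th)])
for y in(84,28):
    for sx,sy in((-1,-1),(-1,1),(1,1),(1,-1)):
        u=proj("wrist",[*(C+a*(y+25*sy)+b*25*sx),24],o);cv2.drawMarker(im,tuple(int(i) for i in u),(0,0,255),0,10,1)
cv2.imwrite("pics/w7.png",im)
E
```

```text
[ 568.96766922 -150.61267017  180.68785927] [ 3.14150216e+00 -5.39242199e-04  1.91867572e+00]
```

View pics/w7.png

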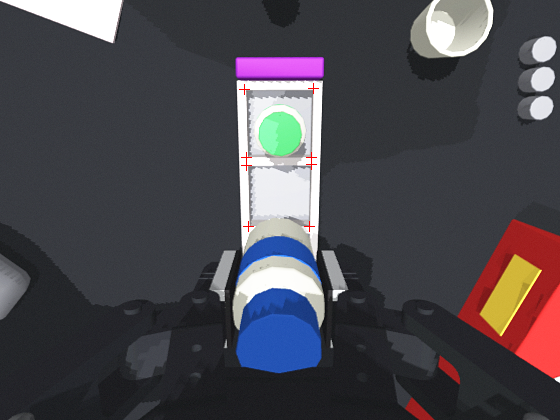

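The overlaid pocket corners match the picture to about 1–2 mm, with green standing at (280,133). Lowering blue.

drive_tool --deltas '[0,0,0.08,0,0,0,1,0,0,0.12,0,0,0,1,0,0,0.12,0,0,0,1,0,0,0.1,0,0,0,1,0,0,0.07,0,0,0,1,0,0,0.05,0,0,0,1,0,0,0.03,0,0,0,1,0,0,0.015,0,0,0,1,0,0,0.01,0,0,0,1,0,0,0,0,0,0,1,0,0,0,0,0,0,1]'

```text
time_s: 16.08
tool_pos: [569.5, -151.2, 62.4]
ee_rot: [3.141, 0.001, 1.92]
ft_force: [0.1, -0.3, 0.1]
grip_width: 32.0
grip_force: 59.6
```

drive_tool --deltas '[0,0,0.01,0,0,0,1,0,0,0.01,0,0,0,1,0,0,0.005,0,0,0,1,0,0,0,0,0,0,1,0,0,0,0,0,0,1]'

```text
time_s: 16.5
tool_pos: [569.5, -151.4, 58.1]
ee_rot: [3.141, 0.001, 1.92]
ft_force: [-7.4, 0.4, 26.0]
grip_width: 32.5
grip_force: 62.3
```

drive_tool --deltas '[0,0,-0.005,0,0,0,1,0,0,0,0,0,0,0.5,0,0,0,0,0,0,0.3,0,0,0,0,0,0,0,0,0,0,0,0,0,0,0,0,0,0,0,0,0,0,0,-0.05,0,0,0,0,0,0,-0.12,0,0,0,0,0,0,-0.18,0,0,0,0,0,0,-0.18,0,0,0,0,0,0,-0.1,0,0,0,0,0,0,0,0,0,0,0,0,0,0,0,0,0,0]'

```text
time_s: 17.58
tool_pos: [569.6, -151.4, 185.3]
ee_rot: [3.14, 0.002, 1.92]
ft_force: [-0.4, -0.2, -0.7]
grip_width: 85.5
grip_force: 0.0
```

drive_tool --deltas '[0.08,0.031,0,0,0,0,0,0.15,0.0577,0,0,0,0,0,0.15,0.0577,0,0,0,0,0,0.15,0.0577,0,0,0,0,0,0.15,0.0577,0,0,0,0,0,0.15,0.0577,0,0,0,0,0,0.15,0.0577,0,0,0,0,0,0.15,0.0577,0,0,0,0,0,0.15,0.0577,0,0,0,0,0,0.15,0.0577,0,0,0,0,0,0.15,0.0577,0,0,0,0,0,0.1,0.0385,0,0,0,0,0,0.07,0.027,0,0,0,0,0,0.033,0.0125,0,0,0,0,0,0,0,0,0,0,0.127,0,0,0,0,0,0,0.127,0,0,0,0,0,0,0.127,0,0,0,0,0,0,0,0,0,0,0,0,0,0,0]'

```text
time_s: 19.17
tool_pos: [575.9, 230.3, 183.3]
ee_rot: [-3.141, 0.001, 1.624]
ft_force: [0.2, 0.4, 0.3]
grip_width: 85.5
grip_force: 0.0
```

```bash
cat > chk.py <<'E'
from h import *
import sys
o=env.get_obs();im=cams.read_camera("wrist")[:,:,::-1].copy();print(o["tool_pos"],o["ee_rot"])
d=spotter.look_for(sys.argv[1],"wrist")
if d: print(d[0]["score"],np.round(np.array(d[0]["extent"])*[560,420,560,420]))
print(proj("wrist",[float(sys.argv[2]),float(sys.argv[3]),89],o))
w=im; s=cams.read_camera("side")[:,:,::-1]
cv2.imwrite(sys.argv[4],np.hstack([cv2.resize(w,(400,300)),cv2.resize(s[220:370,210:410],(400,300))]))
E
python3 chk.py bottle_yellow 576 230.5 pics/w8.png
```

```text
[575.87501957 230.25041928 183.28919071] [-3.14098030e+00  7.63787443e-04  1.62371411e+00]
0.78 [278. 206.  47.  69.]
[278.89367575 219.33188178]
```

View pics/w8.png

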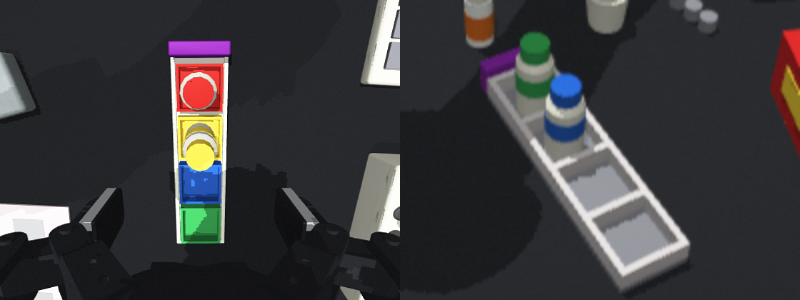

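Green and blue stand upright in pockets 1 and 2. Yellow's cap is at (199,155) in the half-size view, as predicted.

drive_tool --deltas '[0,0,0.12,0,0,0,0,0,0,0.15,0,0,0,0,0,0,0.15,0,0,0,0,0,0,0.1,0,0,0,0,0,0,0.06,0,0,0,0,0,0,0.025,0,0,0,0,0,0,0.01,0,0,0,0,0,0,0,0,0,0,0,0,0,0,0,0,0,0,0,0,0,0,0,0,1,0,0,0,0,0,0,1,0,0,0,0,0,0,1,0,0,0,0,0,0,1,0,0,0,0,0,0,1,0,0,0,0,0,0,1]'

```text
time_s: 20.57
tool_pos: [576.2, 230.9, 61.2]
ee_rot: [3.141, -0.0, 1.621]
ft_force: [-1.0, -1.4, 8.0]
grip_width: 32.7
grip_force: 59.0
```

drive_tool --deltas '[0,0,-0.03,0,0,0,1,0,0,-0.06,0,0,0,1,0,0,-0.11,0,0,0,1,0,0,-0.11,0,0,0,1,0,0,-0.11,0,0,0,1,0,0,-0.11,0,0,0,1,0,0,-0.07,0,0,0,1,0,0,0,0,0,0,1]'

```text
time_s: 21.23
tool_pos: [577.1, 231.5, 184.8]
ee_rot: [3.137, -0.002, 1.621]
ft_force: [-0.1, 0.1, -0.8]
grip_width: 32.6
grip_force: 59.6
```

drive_tool --deltas '[0,0,0,0,0,-0.127,1,0,0,0,0,0,-0.127,1,0,0,0,0,0,-0.127,1,-0.05,-0.0166,0,0,0,0,1,-0.1,-0.0332,0,0,0,0,1,-0.16,-0.0531,0,0,0,0,1,-0.16,-0.0531,0,0,0,0,1,-0.16,-0.0531,0,0,0,0,1,-0.16,-0.0531,0,0,0,0,1,-0.16,-0.0531,0,0,0,0,1,-0.16,-0.0531,0,0,0,0,1,-0.16,-0.0531,0,0,0,0,1,-0.16,-0.0531,0,0,0,0,1,-0.16,-0.0531,0,0,0,0,1,-0.16,-0.0531,0,0,0,0,1,-0.16,-0.0531,0,0,0,0,1,-0.1,-0.0332,0,0,0,0,1,-0.053,-0.0176,0,0,0,0,1,0,0,0,0,0,0,1,0,0,0,0,0,0,1]'

```text
time_s: 22.9
tool_pos: [588.2, -203.5, 180.6]
ee_rot: [-3.142, -0.001, 1.918]
ft_force: [0.4, 0.2, -0.6]
grip_width: 32.4
grip_force: 59.6
```

```bash
cat > ov.py <<'E'
from h import *
import sys
o=env.get_obs();im=cams.read_camera("wrist")[:,:,::-1].copy();print(o["tool_pos"],o["ee_rot"])
th=.35;C=np.array([579,-177]);a=np.array([-np.sin(th),np.cos(th)]);b=np.array([np.cos(th),np.sin(th)])
for y in map(int,sys.argv[2:]):
    for sx,sy in((-1,-1),(-1,1),(1,1),(1,-1)):
        u=proj("wrist",[*(C+a*(y+25*sy)+b*25*sx),24],o);cv2.drawMarker(im,tuple(int(i) for i in u),(0,0,255),0,10,1)
cv2.imwrite(sys.argv[1],im)
E
python3 ov.py pics/w9.png 28 -28
```

```text
[ 588.21109656 -203.51945993  180.5979112 ] [-3.14157711e+00 -6.33582004e-04  1.91784968e+00]
```

View pics/w9.png

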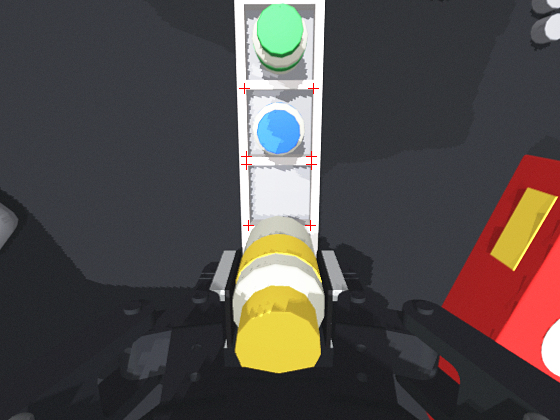

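The overlay fits, and green and blue are seated at (280,30) and (279,131). Lowering yellow.

drive_tool --deltas '[0,0,0.08,0,0,0,1,0,0,0.12,0,0,0,1,0,0,0.12,0,0,0,1,0,0,0.1,0,0,0,1,0,0,0.07,0,0,0,1,0,0,0.05,0,0,0,1,0,0,0.03,0,0,0,1,0,0,0.015,0,0,0,1,0,0,0.01,0,0,0,1,0,0,0.01,0,0,0,1,0,0,0.008,0,0,0,1,0,0,0,0,0,0,1,0,0,0,0,0,0,1]'

```text
time_s: 24.03
tool_pos: [588.7, -203.8, 58.4]
ee_rot: [3.141, 0.0, 1.92]
ft_force: [-0.2, -0.3, -1.0]
grip_width: 31.9
grip_force: 59.6
```

drive_tool --deltas '[0,0,0.006,0,0,0,1,0,0,0,0,0,0,1,0,0,0,0,0,0,1]'

```text
time_s: 24.28
tool_pos: [588.9, -203.8, 58.1]
ee_rot: [3.141, 0.001, 1.92]
ft_force: [-5.3, 1.0, 16.2]
grip_width: 32.5
grip_force: 61.4
```

drive_tool --deltas '[0,0,-0.003,0,0,0,1,0,0,0,0,0,0,0.5,0,0,0,0,0,0,0.3,0,0,0,0,0,0,0,0,0,0,0,0,0,0,0,0,0,0,0,0,0,0,0,-0.05,0,0,0,0,0,0,-0.12,0,0,0,0,0,0,-0.18,0,0,0,0,0,0,-0.18,0,0,0,0,0,0,-0.1,0,0,0,0,0,0,0,0,0,0,0,0,0,0,0,0,0,0]'

```text
time_s: 25.37
tool_pos: [589.0, -203.9, 185.3]
ee_rot: [3.14, 0.002, 1.92]
ft_force: [-0.0, 0.1, -0.1]
grip_width: 85.5
grip_force: 0.0
```

drive_tool --deltas '[0.08,0.0264,0,0,0,0,0,0.17,0.056,0,0,0,0,0,0.17,0.056,0,0,0,0,0,0.17,0.056,0,0,0,0,0,0.17,0.056,0,0,0,0,0,0.17,0.056,0,0,0,0,0,0.17,0.056,0,0,0,0,0,0.17,0.056,0,0,0,0,0,0.17,0.056,0,0,0,0,0,0.17,0.056,0,0,0,0,0,0.17,0.056,0,0,0,0,0,0.17,0.056,0,0,0,0,0,0.17,0.056,0,0,0,0,0,0.12,0.0395,0,0,0,0,0,0.06,0.02,0,0,0,0,0,0.028,0.0092,0,0,0,0,0,0,0,0,0,0,0.127,0,0,0,0,0,0,0.127,0,0,0,0,0,0,0.127,0,0,0,0,0,0,0,0]'

```text
time_s: 27.03
tool_pos: [573.7, 284.6, 183.2]
ee_rot: [-3.141, 0.001, 1.614]
ft_force: [-0.4, -0.1, 0.1]
grip_width: 85.4
grip_force: 0.0
```

```bash
python3 chk.py bottle_red 573 286 pics/w10.png
```

```text
[573.67049615 284.61040651 183.16259674] [-3.14120455e+00  1.27725000e-03  1.61425574e+00]
0.78 [277. 204.  46.  63.]
[277.66428115 217.52697584]
```

View pics/w10.png

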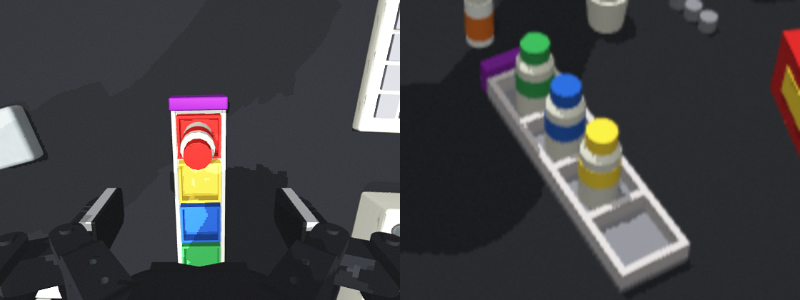

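Three bottles are seated. Red's cap is at (197,153) in the half-size view, right where expected, so I'll grasp it.

drive_tool --deltas '[0.004,0,0.12,0,0,0,0,0,0,0.15,0,0,0,0,0,0,0.15,0,0,0,0,0,0,0.1,0,0,0,0,0,0,0.06,0,0,0,0,0,0,0.025,0,0,0,0,0,0,0.01,0,0,0,0,0,0,0,0,0,0,0,0,0,0,0,0,0,0,0,0,0,0,0,0,1,0,0,0,0,0,0,1,0,0,0,0,0,0,1,0,0,0,0,0,0,1,0,0,0,0,0,0,1,0,0,0,0,0,0,1]'

```text
time_s: 28.43
tool_pos: [573.4, 287.2, 61.0]
ee_rot: [3.141, -0.0, 1.621]
ft_force: [-2.4, -1.6, 7.8]
grip_width: 32.5
grip_force: 59.1
```

drive_tool --deltas '[0,0,-0.03,0,0,0,1,0,0,-0.06,0,0,0,1,0,0,-0.11,0,0,0,1,0,0,-0.11,0,0,0,1,0,0,-0.11,0,0,0,1,0,0,-0.11,0,0,0,1,0,0,-0.07,0,0,0,1,0,0,0,0,0,0,1]'

```text
time_s: 29.1
tool_pos: [574.4, 287.8, 184.3]
ee_rot: [3.137, -0.002, 1.621]
ft_force: [0.4, -0.6, -0.3]
grip_width: 32.2
grip_force: 59.6
```

drive_tool --deltas '[0,0,0,0,0,-0.127,1,0,0,0,0,0,-0.127,1,0,0,0,0,0,-0.127,1,-0.05,-0.0147,0,0,0,0,1,-0.12,-0.0353,0,0,0,0,1,-0.18,-0.0529,0,0,0,0,1,-0.18,-0.0529,0,0,0,0,1,-0.18,-0.0529,0,0,0,0,1,-0.18,-0.0529,0,0,0,0,1,-0.18,-0.0529,0,0,0,0,1,-0.18,-0.0529,0,0,0,0,1,-0.18,-0.0529,0,0,0,0,1,-0.18,-0.0529,0,0,0,0,1,-0.18,-0.0529,0,0,0,0,1,-0.18,-0.0529,0,0,0,0,1,-0.18,-0.0529,0,0,0,0,1,-0.18,-0.0529,0,0,0,0,1,-0.14,-0.0412,0,0,0,0,1,-0.09,-0.0265,0,0,0,0,1,-0.052,-0.0153,0,0,0,0,1]'

```text
time_s: 30.77
tool_pos: [606.6, -260.1, 179.8]
ee_rot: [-3.14, 0.0, 1.913]
ft_force: [-0.4, 0.1, -0.8]
grip_width: 32.4
grip_force: 59.6
```

drive_tool --deltas '[0,0,0,0,0,0,1,0,0,0,0,0,0,1,0,0,0,0,0,0,1]'

```text
time_s: 31.02
tool_pos: [607.9, -254.5, 180.5]
ee_rot: [3.141, -0.001, 1.921]
ft_force: [-0.1, -0.1, -1.1]
grip_width: 32.4
grip_force: 59.6
```

```bash
python3 ov.py pics/w11.png -28 -84
```

```text
[ 607.90570158 -254.53373366  180.50207166] [ 3.14140548e+00 -7.65506725e-04  1.92100701e+00]
```

View pics/w11.png

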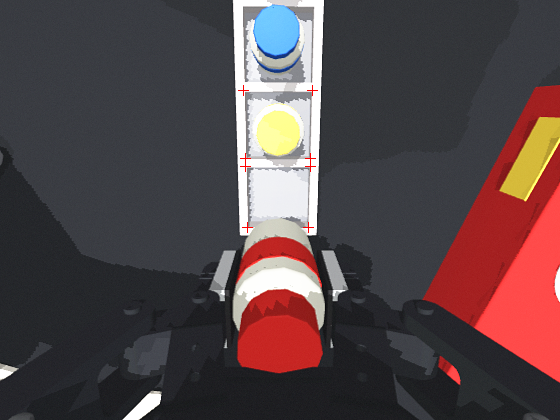

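The last pocket is lined up, so I'll lower red.

drive_tool --deltas '[-0.005,0,0.08,0,0,0,1,0,0,0.12,0,0,0,1,0,0,0.12,0,0,0,1,0,0,0.1,0,0,0,1,0,0,0.07,0,0,0,1,0,0,0.05,0,0,0,1,0,0,0.03,0,0,0,1,0,0,0.015,0,0,0,1,0,0,0.01,0,0,0,1,0,0,0.01,0,0,0,1,0,0,0.01,0,0,0,1,0,0,0,0,0,0,1,0,0,0,0,0,0,1]'

```text
time_s: 32.15
tool_pos: [608.5, -257.4, 58.1]
ee_rot: [3.141, 0.001, 1.92]
ft_force: [0.4, -0.3, 2.0]
grip_width: 32.4
grip_force: 59.8
```

drive_tool --deltas '[0,0,0.002,0,0,0,1,0,0,0,0,0,0,0.5,0,0,0,0,0,0,0.3,0,0,0,0,0,0,0,0,0,0,0,0,0,0,0,0,0,0,0,0,0,0,0,-0.05,0,0,0,0,0,0,-0.12,0,0,0,0,0,0,-0.18,0,0,0,0,0,0,-0.18,0,0,0,0,0,0,-0.1,0,0,0,0,0,0,0,0,0,0,0,0,0,0,0,0,0,0]'

```text
time_s: 33.23
tool_pos: [608.6, -257.4, 185.0]
ee_rot: [3.14, 0.002, 1.92]
ft_force: [-0.4, 0.4, -0.2]
grip_width: 85.3
grip_force: 0.0
```

```bash
python3 chk.py bottle_red 608.5 -257.4 pics/w12.png
```

```text
[ 608.63424624 -257.43074352  185.02829029] [3.13987048e+00 1.79775973e-03 1.92001503e+00]
0.7 [275. 207.  46.  63.]
[278.30063424 218.73848762]
```

View pics/w12.png

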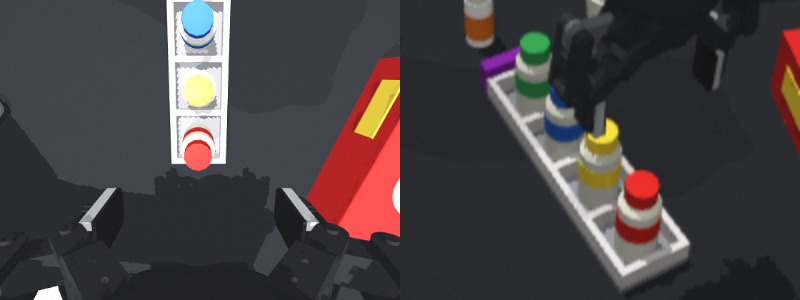

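From the rack's block the order is green, blue, yellow, red. All four stand upright in their pockets with the gripper clear, so I'm handing in.

```bash
python3 -c "
from rig import env
print(env.sign_off())"
```

```text
the job is handed in; nothing more can be done
None
```

I handed the job in at about 33 s: the bottles stand upright and released in the rack in reverse order (green, blue, yellow, red from its purple block) by the final camera check; the hand-in returned no verdict.

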